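Open the fume box sash to its working height and start the extractor

ROBOT

A 6-joint arm with a two-finger parallel gripper is mounted at the origin on a cart in front of the work surface, level with it; the furniture and walls round the work are solid. World frame = base frame: x ahead of the robot, y to its left, z up, the work surface at z = 0. Lengths are in mm, angles in rad, forces in N, time in s.
With the tool pointing down it reaches from about 350 to 775 mm from the base axis. Payload 7.3 kg.
Tool frame: the origin (TCP) lies between the finger pads; the fingertips stand 8 mm ahead of it and the grasp point (between the pads) lies 11 mm behind it; y points along the fingers, z is the direction in which the jaws open and shut, and the axes are right-handed (so a half turn about y gives the same grasp; the last joint's range is limited). The gripper opens to 92 mm and grips with 3 to 60 N. Pads are 19 mm wide; open, the fingers measure 130 mm over their backs; the gripper's body (75 mm by 190 mm) begins 47 mm behind the grasp point.
Start: joints at [1.186, 0.342, 1.524, -0, 1.275, -0.146], TCP at [124.165, 510.125, 234.741] pointing down, gripper open.
Joint ranges: [-2.53, 2.53], [-0.77, 2.02], [0.04, 2.7], [-1, 4.14], [0.28, 2.66], [-3.11, 3.11]. Speed limits (rad/s): [2.57, 2.57, 3.14, 3.14, 3.14, 3.14].

INTERFACE

Orientations are given as [roll, pitch, yaw] about the fixed x, y, z axes, in that order (R = Rz(yaw) Ry(pitch) Rx(roll)).
In Python, from plant import bot, vision, job gives the robot as it stands. The module is installed in compiled form; this text tells all that it offers.
- The arm moves only by the tool arm_command, never from a script. Its argument "deltas" is a list of rows, each a list of 4 numbers: the shift along the tool's x, y, z in m, then the turn about the tool's y in degrees. In form: [[x, y, z, twist], ...]. A call has 1 to 5 rows; each row shifts and turns the commanded pose from where the row before left it, along the tool's axes as they then stand; what a row does not reach is not made up. A row lasts 1/10 s, in which the tool goes at most 50 mm and 8.59 degrees, less where a joint would pass 70% of its speed; a pose out of reach is approached as far as the arm can. A call is refused whole if a number of a shift passes 0.05 or a number of a turn 8.59, either way. A call with a gripper value outside its range is refused whole. "claw" is the closure in counts, from 0 (fully open) to 255 (shut), set as the call begins (left out, the last holds). The fingers move at their own pace and stop on an object; the grip force is fixed at half the most. Time passes only in rows, so rows that do not move let the fingers close. It gives the time, the measured TCP pose, the force and the opening at its end, in the units of the state.
- bot.get_obs(): the state, without advancing time (a new reading comes with each control period).
- vision.capture(name): name is "side" or "top"; returns a dict with "img" (480x640x3 uint8, red, green, blue), "camera_matrix" (3x3 intrinsics, pixels), "world_to_cam" (4x4, takes a point from world to camera coordinates). Camera axes: x right, y down, z forward; pixel columns grow to the right and rows downward; lengths in mm; the calibration is good to about 2 mm. A picture is of the moment at which its call begins. There is no depth.
- job.close_job(): hands the job in, once; it reports no verdict.
Trained networks look in a picture, given as the dict that the camera call returned (one of the last four; its "shot" number tells which), for a name from the list of things; names that differ only in an ending like _2 or _b are one class to them, and where a whole thing is asked for, a point or a joint stands for the part that bears it (a point fixed in the world has none). Each returns a list of dicts, best first, with "confidence" (0 to 1); they miss things now and then, are a little off and sometimes report something else, mostly with a low value. They report only what shows in the picture. A call takes as long as a camera call.
- vision.find_in(picture, name): "xyz" ([x, y, z] in mm, in the coordinates of the camera as it stood for that picture, good to about 4 mm: the middle of the surface that is visible of it).
- vision.regions_of(picture, name): "mask" (480x640 bool, what is visible of it).
The state is a dict: "time": time; "joint_positions": joint angles; "dq": joint speeds; "tau": joint torques, N m; "tool_pos": TCP position; "tcp_rot": TCP orientation; "contact_force": force on the tool from outside, world axes, zero at the start; "moment": the same for the moment, N m; "grip_width": finger opening in mm.
Only numpy, scipy, OpenCV 4.12 (cv2) and the standard library are available. Lean on these libraries where they do the work, as an engineer would, in place of code of your own. Each camera call takes 0.05 s, during which the arm holds its last target. There are 200 camera calls.

TASK

Get the fume box ready for soldering: with the gripper's fingers beneath the lip of its clear sliding window, push the window up until the black bar under the lip is level with the green height clip on the post, and take the fingers away so that it stays there. Then press the green button on the extractor's switch box fully down and let it come up again. Do not pinch the lip, grip or lift anything, and leave the height clip and the things lying about where they are.

Things in the scene. Friction and masses are not known exactly. Their poses are not given: they have to be found in the camera images.
- fume_box: White fume box with aluminium front posts, fixed, on 42 mm legs: 190 mm wide (its y), 150 mm deep (its x), top 402 mm above the bench, grey duct collar on it. Origin: centre of the underside of its base plate, 42 mm above the bench, z up; the front faces its -x. A vertical clear sash closes the front between the posts, whose front faces lie at x = -75 mm. Its floor is 54 mm above the bench.
- sash (a joint): Upward travel of the clear sash window in m: 0 = lowest, 0.155 = stop at the top. It is counterweighted and stays where it is left; about 3 N (2 to 5 N) moves it either way. A brass slug seen in the left post only follows it down. Its lip is an aluminium plate 140 mm wide and 5 mm thick that reaches 32 mm forward right above the bar, its underside 7 mm above the bar's centre; pressing on the plate's top and on the bar at once counts as pinching.
- push_bar_mid (a point): Middle of the black round push bar under the front edge of the sash's lip: 14 mm thick, 130 mm long along the fume box's y, 100 mm in front of its origin, 35 mm in front of the sash. Height above the bench: 107 mm + joint sash. Free space in front of it and 45 mm below it; the base plate begins 25 mm behind it, and hand tools up to 36 mm high lie fixed on the bench below.
- clip_mark (a point): White centre line on the front of the green height clip on the fume box's right post (its -y side, 85 mm from the middle). The green block is 16 mm wide, 16 mm high (8 mm above and below this point) and stands 22 mm out from the post. It is clamped 177 to 247 mm above the bench and is not to be moved.
- switch_box: Grey extractor switch box fixed to the bench, 64 x 84 x 26 mm, with the button in the middle of its top. Origin at the centre of its underside.
- fan_button_top (a point): Centre of the top face of the round green push button (32 mm in diameter) on the switch box, in a black collar; it is pressed straight down.
- fan_button (a joint): Travel of the button in m: 0 = up, 0.006 = fully down. A spring of 5 N at full travel lifts it again.
- phone_stand: Loose bystander: black display stand 35 x 60 x 80 mm, origin at the centre of its underside.
- red_tin: Loose bystander: red open tub, 104 mm across, 42 mm high, origin at the centre of its underside.
- steel_beaker: Loose bystander: steel beaker, 58 mm across and high, standing inside the fume box, origin at the centre of its underside.
- alu_canister: Loose bystander: aluminium canister, 63 mm across, 78 mm high, origin at the centre of its underside.
- borax_dish: Loose bystander: white ceramic dish, 58 mm across, 16 mm high, origin at the centre of its underside.
- wax_block: Loose bystander: blue wax block, 30 x 46 x 19 mm, origin at the centre of its underside.
- file_box: Loose bystander: flat blue steel box, 47 x 86 x 22 mm, origin at the centre of its underside.
- flux_pot: Loose bystander: cream pot, 34 mm across, 42 mm high, origin at the centre of its underside.

How it is judged (in metres and radians):
On the way, in this order (a step that is already met when the one before it is completed fails the run):
1. The fingers push the sash up at the bar beneath its lip (contact force between the fingers and push_bar above 0.5 N and value of joint sash above 0.055 m), for 0.1 s.
2. The bar stays level with the green clip with the fingers off it (z of push_bar_mid in the frame of clip_mark between -0.008 and 0.008 m and contact force between the fingers and push_bar below 0.1 N and contact force between the fingers and lip_plate below 0.1 N), for 0.3 s.
3. The extractor button is pressed down (z of push_bar_mid in the frame of clip_mark between -0.008 and 0.008 m and value of joint fan_button above 0.0045 m), for 0.05 s.
At the end, for the whole second after the job is handed in: The sash stands still with the centre of the black bar within 8 mm above or below the white line of the green clip, that is within the height of the green block; the extractor button has been pressed down after that (at least 4.5 of its 6 mm) and is up again (z of push_bar_mid in the frame of clip_mark between -0.008 and 0.008 m and velocity of joint sash between -0.005 and 0.005 m/s and value of joint fan_button below 0.0015 m); the robot touches nothing.
It fails at once if A thing lying about is moved by more than 20 mm or lifted (distance of any of phone_stand, red_tin, steel_beaker, alu_canister, borax_dish, wax_block, file_box, flux_pot from where it was at the start of the episode above 0.02 m).
It fails at once if The height clip is shifted by more than 4 mm (distance of clip_mark from where it was at the start of the episode above 0.004 m).
It fails at once if The lip is pinched: fingers press on its plate and its bar at once (contact force between the fingers and lip_plate above 2 N and contact force between the fingers and push_bar above 2 N).
It also fails if it takes over 51 s, if anything falls off the work surface, if the arm or the gripper's body presses on something with over 40 N, if the wrist force passes 120 N, or if a joint passes its speed limit or range.

## Working session

There is one attempt and no reset: what is moved stays moved. The work goes in short steps, Python scripts to look and compute and a tool call to move; the robot and the scene stay as the last step left them, time stands still between calls to the robot, and variables do not carry over. Pictures are saved under pics/ and viewed, about 8 in all and at most 12, crops included, and the job is handed in when it is done.

Besides the shell and the picture viewer there is one more tool, called by a JSON object that holds its "api" and its "payload", one argument or row to a line. arm_command: Moves the arm, as the interface text tells. Its arguments: {"type":"object","properties":{"deltas":{"type":"array","items":{"type":"array","items":{"type":"number"}}},"claw":{"type":"number"}},"required":["deltas"]}

```bash
mkdir -p pics; cat > h.py <<'E'
import numpy as np, cv2
from plant import bot, vision, job
def cam(n,save=None):
    p=vision.capture(n)
    if save: cv2.imwrite('pics/'+save,p['img'][:,:,::-1])
    return p
def w(p,xyz):
    return (np.linalg.inv(p['world_to_cam'])@np.r_[xyz,1])[:3].round(1)
def find(p,n):
    for d in vision.find_in(p,n)[:2]: print(n,w(p,d['xyz']),round(d['confidence'],2))
def px(p,X):
    c=(p['world_to_cam']@np.r_[X,1])[:3]; u=p['camera_matrix']@c; return (u[:2]/u[2]).round(1)
E
python3 - <<'E'
from h import *
for n in('side','top'):
    p=cam(n,n+'1.png'); print(n, np.linalg.inv(p['world_to_cam'])[:3].round(2).tolist(), p['camera_matrix'].round(0).tolist())
    for t in ['fume_box','push_bar_mid','clip_mark','switch_box','fan_button_top','phone_stand','red_tin','alu_canister','borax_dish','wax_block','file_box','flux_pot']: find(p,t)
o=bot.get_obs(); print(o['tool_pos'],o['tcp_rot'],o['contact_force'],o['time'],o['grip_width'])
E
```

```text
side [[-0.15, -0.42, 0.9, -745.08], [-0.99, 0.06, -0.13, 177.45], [-0.0, -0.91, -0.42, 721.79]] [[563.0, 0.0, 325.0], [0.0, 563.0, 244.0], [0.0, 0.0, 1.0]]
fume_box [589.8 327.8 220.6] 0.91
push_bar_mid [588.6 274.2 194.2] 0.79
switch_box [411.2 361.   21.3] 0.88
phone_stand [ 473.3 -278.6   42.8] 0.65
red_tin [ 337.6 -271.8   23.7] 0.56
red_tin [589.4 277.6 191.7] 0.48
alu_canister [ 620.7 -333.4   59.4] 0.85
borax_dish [ 399.7 -383.8    5.4] 0.69
wax_block [310.9 377.9  18. ] 0.73
file_box [ 694.  -310.    21.9] 0.69
flux_pot [249.5 350.1  34.7] 0.88
top [[0.02, -0.84, 0.55, -225.3], [-1.0, -0.02, 0.01, -34.25], [0.0, -0.55, -0.84, 1294.81]] [[524.0, 0.0, 314.0], [0.0, 524.0, 238.0], [0.0, 0.0, 1.0]]
fume_box [628.7 278.1 311.6] 0.58
push_bar_mid [608.5 250.5 190.7] 0.67
switch_box [427.1 339.9  24.5] 0.88
switch_box [ 336.6 -270.8    3.2] 0.39
fan_button_top [425.2 357.3  49.5] 0.63
phone_stand [ 471.9 -273.3   43.3] 0.78
red_tin [ 337.9 -270.4    9.1] 0.74
alu_canister [ 622.1 -335.8   73.8] 0.88
borax_dish [ 404.  -383.     2.7] 0.54
file_box [ 707.5 -336.9   24. ] 0.81
[124.17199506 510.11415822 234.72581796] [-1.57075445e+00 -1.59933098e-05 -2.38784800e-01] [0.04426644 0.08725789 0.96204134] 1.3 92.06274808562085
```

View pics/side1.png

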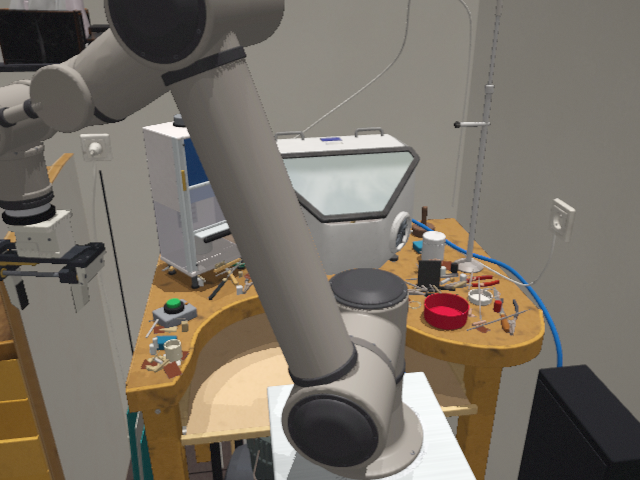

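View pics/top1.png

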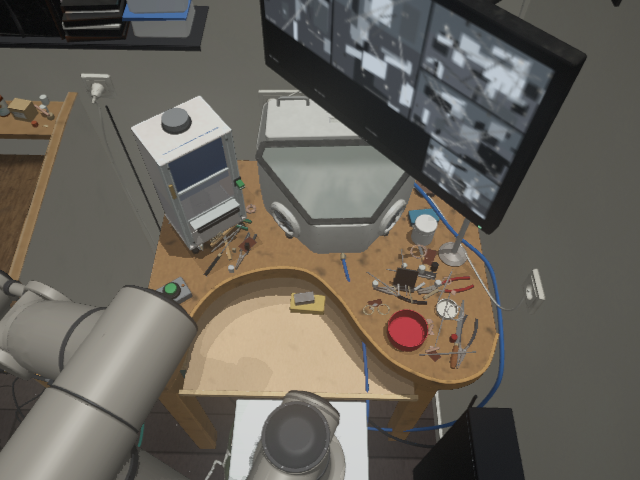

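The side view shows the fume box with its lip near (218,232), partly hidden by the arm, and the green button at (174,304). In the top view the lip runs from (190,232) to (240,207), the clip is at (239,183) and the button at (172,289). I'll enlarge these areas and the gripper.

```bash
python3 - <<'E'
import cv2,numpy as np
t=cv2.imread('pics/top1.png');s=cv2.imread('pics/side1.png')
r=lambda im,x,y,w,h,W,H:cv2.resize(im[y:y+h,x:x+w],(W,H),interpolation=cv2.INTER_CUBIC)
a=r(t,150,145,120,90,400,300) 
a=r(t,150,160,100,100,400,400)
b=r(s,170,150,100,150,400,600)
c=r(s,0,200,120,120,400,200*2)[:200*2]
L=np.vstack([a,cv2.resize(c,(400,400))[100:300]])
cv2.imwrite('pics/crop1.png',np.hstack([L,b]))
E
```

```text
(no output)
```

View pics/crop1.png

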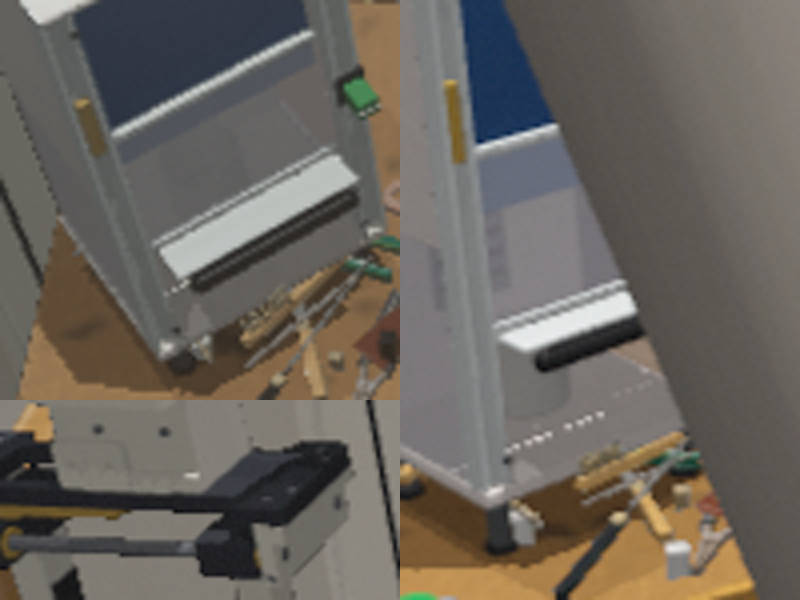

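The top crop shows the white lip plate with the black bar under its front edge, running from about (199,230) to (238,210) in full-image pixels. The clip front is near (243,186). In the side crop the bar's left end is near (206,240). I'll fit the box pose from these.

```bash
cat > fit.py <<'E'
from h import *
from scipy.optimize import least_squares
pt=cam('top');ps=cam('side')
def loc(q,X):
    c,s=np.cos(q[2]),np.sin(q[2]); return [q[0]+c*X[0]-s*X[1],q[1]+s*X[0]+c*X[1],X[2]]
def obs(q):
    s,cl=q[3],q[4]
    return [(pt,[-100,65,107+s],(198.7,230.3)),(pt,[-100,-65,107+s],(238.3,210)),(ps,[-100,65,107+s],(206.2,239.5)),
     (ps,[-75,95,42],(193,274)),(pt,[-75,95,42],(190.5,247.5)),(pt,[-75,-95,42],(243.5,218.5)),(pt,[-97,-85,cl],(243,186))]
f=lambda q:np.ravel([px(p,loc(q,X))-u for p,X,u in obs(q)])
r=least_squares(f,[680,320,.4,10,210],loss='soft_l1',x_scale=[10,10,.1,10,10],diff_step=1e-2)
print(r.x.round(3),r.fun.reshape(-1,2).round(1).tolist())
print('bar',np.round(loc(r.x,[-100,0,107+r.x[3]]),1))
# button: green blob
def green(p,x,y,h=15):
    g=cv2.inRange(cv2.cvtColor(p['img'][y-h:y+h,x-h:x+h],cv2.COLOR_RGB2HSV),(45,110,40),(85,255,255))
    v,u=np.nonzero(g); return np.array([u.mean()+x-h,v.mean()+y-h]),len(u)
gt,gs=green(pt,172,289),green(ps,174,304);print(gt,gs, 'clip',green(pt,241,184,10))
r2=least_squares(lambda X:np.r_[px(pt,X)-gt[0],px(ps,X)-gs[0]],[425,357,35],diff_step=1e-2)
print('button',r2.x.round(1),r2.fun.round(1))
E
sed -i 's/u\[2\]).round(1)/u[2])/' h.py; python3 fit.py
```

```text
[6.72058e+02 2.90342e+02 6.19000e-01 3.31670e+01 2.19234e+02] [[-0.7, -0.2], [2.2, -1.9], [-1.7, 1.1], [-0.5, 2.0], [0.1, 1.0], [5.4, -0.6], [0.2, -0.0]]
bar [590.6 232.3 140.2]
(array([169.47619048, 287.3015873 ]), 63) (array([173.14529915, 302.87179487]), 117) clip (array([239.39393939, 182.6969697 ]), 33)
button [432.6 362.1  39.5] [ 0.4  0.1 -0.4 -0.1]
```

{"api": "arm_command", "payload": {
  "deltas": [
    [0.042,0,-0.026,0],
    [0.042,0,-0.026,0],
    [0.042,0,-0.026,0],
    [0.042,0,-0.026,0],
    [0.042,0,-0.026,0]
  ]
}}

```text
time: 1.9
tool_pos: [298.5, 332.7, 235.0]
tcp_rot: [-1.57, -0.0, -0.238]
contact_force: [0.5, 1.7, 0.6]
grip_width: 91.8
```

{"api": "arm_command", "payload": {
  "deltas": [
    [0.042,0,-0.026,0],
    [0.042,0,-0.026,0],
    [0.042,0,-0.026,0],
    [0.042,0,-0.026,0],
    [0,0,0,0]
  ]
}}

```text
time: 2.4
tool_pos: [439.8, 189.4, 234.6]
tcp_rot: [-1.571, -0.002, -0.245]
contact_force: [0.2, -0.0, -0.4]
grip_width: 92.0
```

{"api": "arm_command", "payload": {
  "deltas": [
    [0,0,0,8],
    [0,0,0,8],
    [0,0,0,8],
    [0,0,0,8],
    [0,0,0,8]
  ]
}}

```text
time: 2.9
tool_pos: [435.5, 194.0, 234.8]
tcp_rot: [-1.571, 0.0, -0.942]
contact_force: [0.0, 0.6, 0.4]
grip_width: 91.9
```

```bash
python3 - <<'E'
from h import *
p=cam('top','top2.png');q=cam('side','side2.png')
o=bot.get_obs();print(o['tool_pos'],o['tcp_rot'],o['contact_force'],px(p,o['tool_pos']),px(q,o['tool_pos']))
t=p['img'];s=q['img']
r=lambda im,x,y,w,h,k:cv2.resize(im[y:y+h,x:x+w],None,fx=k,fy=k,interpolation=cv2.INTER_CUBIC)
a=r(t,150,160,100,150,4);b=r(s,160,130,100,150,4)
cv2.imwrite('pics/crop2.png',np.hstack([a,b])[:,:,::-1])
E
```

```text
[435.53431107 193.96014828 234.75764961] [-1.57080240e+00  3.19049761e-04 -9.37522891e-01] [ 0.36575395  0.39306946 -0.03281161] [222.03147042 249.23754121] [239.8229846 221.280176 ]
```

View pics/crop2.png

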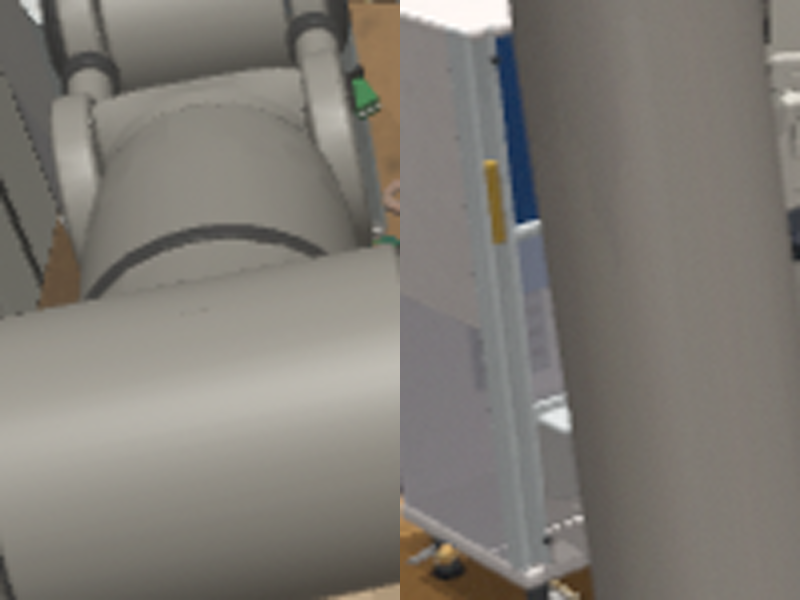

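The arm now hides the lip in both views. Only the post and clip show in the top view, and the left post with a corner of the lip in the side view. I'll refine the box fit from an enlargement of the first top picture.

```bash
python3 - <<'E'
import cv2,numpy as np
t=cv2.imread('pics/top1.png')
r=lambda im,x,y,w,h,k:cv2.resize(im[y:y+h,x:x+w],None,fx=k,fy=k,interpolation=cv2.INTER_CUBIC)
a=r(t,130,95,80,100,4); b=r(t,180,165,80,120,5)
im=np.zeros((600,720,3),np.uint8); im[:400,:320]=a; im[:,320:]=b
cv2.imwrite('pics/crop3.png',im)
E
```

```text
(no output)
```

View pics/crop3.png

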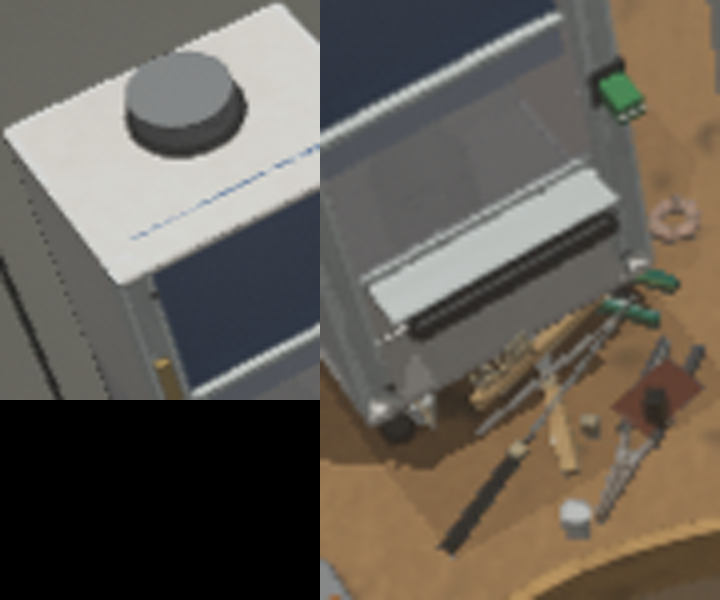

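The crop gives sharper points: the bar ends at (199,230.6) and (238.8,208.6), the plate corners, the box top corners, the base corners at (191,247) and (244,218), and the clip line at (242.4,187). I'll refit with these.

```bash
python3 - <<'E'
s=open('fit.py').read().split('# button')[0]
a=s.index('    return [(pt');b=s.index('f=lambda')
s=s[:a]+'''    B=107+s
    return [(pt,[-100,65,B],(199,230.6)),(pt,[-100,-65,B],(238.8,208.6)),(ps,[-100,65,B],(206.2,239.5)),
     (pt,[-97,70,B+12],(193,230)),(pt,[-97,-70,B+12],(239.6,204.6)),(pt,[-65,70,B+12],(188.4,221.6)),(pt,[-65,-70,B+12],(233,198.6)),
     (ps,[-75,95,42],(190.5,274)),(pt,[-75,95,42],(191,247)),(pt,[-75,-95,42],(244,218)),
     (pt,[-75,95,402],(159.5,165.7)),(pt,[75,95,402],(130.7,127.5)),(pt,[75,-95,402],(200,95.7)),(ps,[-75,95,402],(179.5,139)),
     (pt,[-97,-85,cl],(242.4,187))]
'''+s[b:]
open('fit2.py','w').write(s)
E
python3 fit2.py
```

```text
[6.64843e+02 2.94651e+02 6.61000e-01 3.54840e+01 2.16897e+02] [[-1.3, 1.2], [0.6, -0.3], [-1.6, 1.3], [1.7, -0.6], [0.3, -0.5], [0.3, -0.2], [0.6, -2.0], [2.0, 3.6], [-0.6, 4.1], [3.4, 0.4], [0.1, 0.3], [-0.8, -0.3], [0.1, -1.1], [-2.8, -1.5], [-0.4, 0.1]]
bar [585.9 233.2 142.5]
```

{"api": "arm_command", "payload": {
  "deltas": [
    [0.02,0.035,0.007,-1.5],
    [0.02,0.035,0.007,0],
    [0.02,0.035,0.007,0],
    [0,0,0,0]
  ]
}}

```text
time: 3.5
tool_pos: [488.0, 157.0, 125.5]
tcp_rot: [-1.578, 0.004, -0.91]
contact_force: [-0.6, 1.0, -0.0]
grip_width: 91.6
```

{"api": "arm_command", "payload": {
  "deltas": [
    [0,0,0.015,0],
    [0,0,0.015,0],
    [0,0,0,0]
  ]
}}

```text
time: 3.8
tool_pos: [513.9, 178.2, 131.2]
tcp_rot: [-1.568, -0.001, -0.908]
contact_force: [0.4, -0.2, -0.3]
grip_width: 91.5
```

```bash
python3 - <<'E'
from h import *
p=cam('side','side3.png')
o=bot.get_obs();print(o['tool_pos'],o['tcp_rot'],o['contact_force'],px(p,o['tool_pos']),px(p,[586,233,142]))
cv2.imwrite('pics/crop4.png',cv2.resize(p['img'][130:320,150:360,::-1],None,fx=3,fy=3,interpolation=cv2.INTER_CUBIC))
E
```

```text
[512.93061308 177.61798614 130.90904066] [-1.56942844e+00 -4.50320706e-04 -9.08172066e-01] [-0.52359122  1.11413727 -0.18343423] [248.89414767 248.00076876] [225.93645337 233.25783354]
```

View pics/crop4.png

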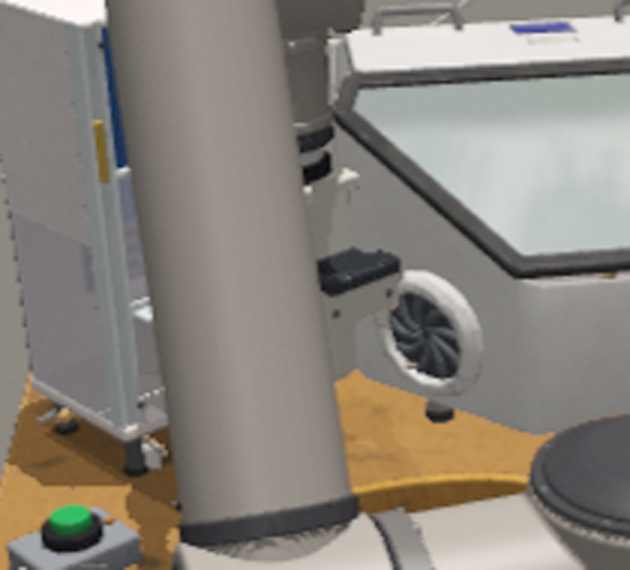

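The view is blocked by the forearm: only the lip's left corner shows, near crop (145,310). I'll advance by force feedback instead.

{"api": "arm_command", "payload": {
  "deltas": [
    [0,0,0.006,0],
    [0,0,0.004,0],
    [0,0,0,0]
  ]
}}

```text
time: 4.15
tool_pos: [521.0, 183.2, 130.1]
tcp_rot: [-1.57, -0.0, -0.91]
contact_force: [0.2, -0.3, 0.3]
grip_width: 91.3
```

{"api": "arm_command", "payload": {
  "deltas": [
    [0,0,0.004,0],
    [0,0,0,0]
  ]
}}

```text
time: 4.35
tool_pos: [524.2, 185.5, 129.8]
tcp_rot: [-1.57, -0.0, -0.911]
contact_force: [-0.1, -0.8, 0.5]
grip_width: 91.9
```

{"api": "arm_command", "payload": {
  "deltas": [
    [0,0,0.004,0],
    [0,0,0,0]
  ]
}}

```text
time: 4.55
tool_pos: [527.5, 188.0, 129.7]
tcp_rot: [-1.57, -0.0, -0.911]
contact_force: [0.2, -0.2, 0.2]
grip_width: 91.6
```

{"api": "arm_command", "payload": {
  "deltas": [
    [0,0,0.003,0],
    [0,0,0,0]
  ]
}}

```text
time: 4.75
tool_pos: [529.7, 189.8, 129.7]
tcp_rot: [-1.571, -0.0, -0.911]
contact_force: [1.4, 0.8, -0.4]
grip_width: 92.0
```

{"api": "arm_command", "payload": {
  "deltas": [
    [0,0,0.002,0],
    [0,0,0,0]
  ]
}}

```text
time: 4.95
tool_pos: [531.2, 191.0, 129.7]
tcp_rot: [-1.571, 0.0, -0.911]
contact_force: [0.4, 1.1, -0.9]
grip_width: 92.1
```

{"api": "arm_command", "payload": {
  "deltas": [
    [0,0,0.002,0],
    [0,0,0,0]
  ]
}}

```text
time: 5.15
tool_pos: [531.5, 191.3, 129.5]
tcp_rot: [-1.574, 0.001, -0.911]
contact_force: [-4.2, -4.3, 2.2]
grip_width: 91.9
```

{"api": "arm_command", "payload": {
  "deltas": [
    [0,0,0.001,0],
    [0,0,0,0]
  ]
}}

```text
time: 5.35
tool_pos: [531.5, 191.4, 129.3]
tcp_rot: [-1.576, 0.001, -0.911]
contact_force: [-6.5, -6.1, 2.8]
grip_width: 91.6
```

```bash
python3 - <<'E'
from h import *
for i in range(4):
    o=bot.get_obs();F=o['contact_force'];M=o['moment'];u=np.array([.79,.614,0]);v=np.array([-.614,.79,0])
    print(F.round(1),M.round(2),o['tcp_rot'].round(4),'Fu',F@u,'Mv',M@v,'h mm',1000*(M@v)/(F@u)); cam('side')
E
```

```text
[-6.5 -6.1  2.8] [-0.89  0.83 -0.1 ] [-1.5763e+00  9.0000e-04 -9.1080e-01] Fu -8.842138916287311 Mv 1.200234639335284 h mm -135.740305676994
[-5.9 -6.6  2.3] [-0.92  0.9  -0.07] [-1.5762e+00  9.0000e-04 -9.1080e-01] Fu -8.716613074661035 Mv 1.2694406555390854 h mm -145.63462260695223
[-6.4 -5.6  2.7] [-0.89  0.82 -0.06] [-1.5761e+00  9.0000e-04 -9.1080e-01] Fu -8.530377972595781 Mv 1.1932056139722265 h mm -139.87722675424848
[-6.8 -4.6  1.7] [-0.9   0.88 -0.1 ] [-1.5761e+00  9.0000e-04 -9.1080e-01] Fu -8.240132057261913 Mv 1.248194973659299 h mm -151.47754489678138
```

The moment puts the contact about 160 mm below the flange, so the finger is touching the bar. I'll press a little harder and try raising.

{"api": "arm_command", "payload": {
  "deltas": [
    [0,0,0.002,0],
    [0,-0.003,0,0],
    [0,-0.003,0,0],
    [0,-0.003,0,0]
  ]
}}

```text
time: 5.95
tool_pos: [531.5, 191.4, 136.7]
tcp_rot: [-1.582, 0.002, -0.911]
contact_force: [-6.9, -10.0, -3.7]
grip_width: 92.2
```

{"api": "arm_command", "payload": {
  "deltas": [
    [0,-0.004,0,0],
    [0,-0.004,0,0],
    [0,-0.004,0,0],
    [0,-0.004,0,0],
    [0,0,0,0]
  ]
}}

```text
time: 6.45
tool_pos: [531.5, 191.4, 153.2]
tcp_rot: [-1.581, 0.002, -0.911]
contact_force: [-10.4, -10.4, 1.7]
grip_width: 91.5
```

```bash
python3 - <<'E'
from h import *
a=cv2.imread('pics/side3.png')[:,:,::-1]; p=cam('side','side4.png')
for d in vision.regions_of(p,'push_bar_mid')[:1]:
    m=d['mask'];v,u=np.nonzero(m);print(d['confidence'],m.sum(),u.min(),u.max(),v.min(),v.max())
o=bot.get_obs();print(o['contact_force'])
f=lambda i:cv2.resize(i[200:290,150:230,::-1],None,fx=5,fy=5,interpolation=cv2.INTER_CUBIC)
cv2.imwrite('pics/crop5.png',np.hstack([f(a),f(p['img'])]))
E
```

```text
0.53 143 189 197 179 227
[ -9.24277941 -10.80277676   1.60646468]
```

View pics/crop5.png

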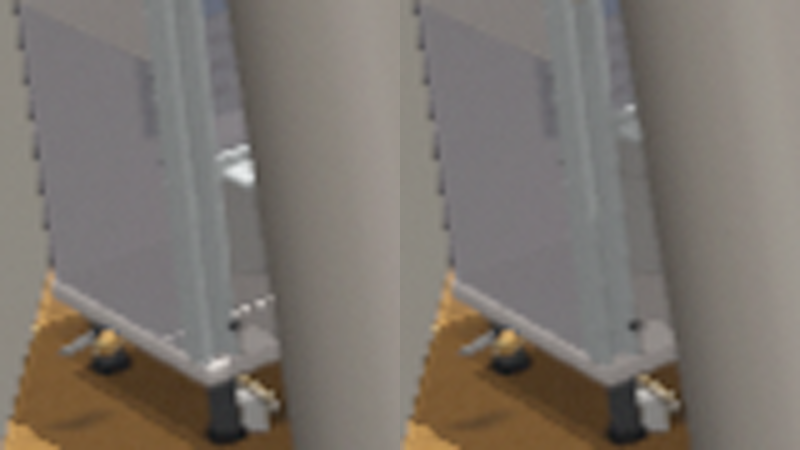

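The lip's visible corner moved up about 8 px (≈23 mm), which matches the 24 mm of tool rise. So the sash follows without slipping, and I'll continue.

{"api": "arm_command", "payload": {
  "deltas": [
    [0,-0.004,0,0],
    [0,-0.004,0,0],
    [0,-0.004,0,0],
    [0,-0.004,0,0],
    [0,-0.004,0,0]
  ]
}}

```text
time: 7.05
tool_pos: [531.5, 191.4, 172.7]
tcp_rot: [-1.582, 0.002, -0.911]
contact_force: [-6.7, -9.9, -3.6]
grip_width: 91.5
```

{"api": "arm_command", "payload": {
  "deltas": [
    [0,-0.004,0,0],
    [0,-0.004,0,0],
    [0,-0.004,0,0],
    [0,-0.004,0,0],
    [0,0,0,0]
  ]
}}

```text
time: 7.55
tool_pos: [531.5, 191.4, 189.2]
tcp_rot: [-1.582, 0.002, -0.911]
contact_force: [-10.6, -10.4, 1.1]
grip_width: 92.2
```

{"api": "arm_command", "payload": {
  "deltas": [
    [0,0,-0.01,0],
    [0,0,-0.02,0],
    [0,0,-0.03,0]
  ]
}}

```text
time: 7.85
tool_pos: [487.8, 157.2, 190.7]
tcp_rot: [-1.569, -0.0, -0.91]
contact_force: [0.1, -0.9, 1.2]
grip_width: 91.8
```

{"api": "arm_command", "payload": {
  "deltas": [
    [0.024,-0.018,-0.038,0],
    [0.024,-0.018,-0.038,0],
    [0.024,-0.018,-0.038,0],
    [0.024,-0.018,-0.038,0],
    [0.024,-0.018,-0.038,0]
  ]
}}

```text
time: 8.35
tool_pos: [410.2, -55.5, 281.8]
tcp_rot: [-1.57, -0.001, -0.91]
contact_force: [0.8, -0.1, 0.1]
grip_width: 91.7
```

{"api": "arm_command", "payload": {
  "deltas": [
    [0.024,-0.018,-0.038,0],
    [0,0,0,0]
  ]
}}

```text
time: 8.55
tool_pos: [395.4, -101.0, 301.2]
tcp_rot: [-1.569, -0.006, -0.917]
contact_force: [-0.2, 0.5, -0.2]
grip_width: 91.8
```

```bash
python3 - <<'E'
from h import *
q=cam('top','top5.png');p=cam('side','side5.png')
for c in (q,p): find(c,'push_bar_mid'); find(c,'clip_mark')
a=cv2.resize(p['img'][165:255,165:275,::-1],None,fx=5,fy=5,interpolation=cv2.INTER_CUBIC)
b=cv2.resize(q['img'][165:255,190:240+10,::-1],None,fx=4,fy=5,interpolation=cv2.INTER_CUBIC)
print(a.shape,b.shape)
cv2.imwrite('pics/crop6.png',np.hstack([a,b]))
E
```

```text
push_bar_mid [605.1 252.4 254.5] 0.82
clip_mark [647.6 175.6 233.2] 0.63
push_bar_mid [594.8 271.7 268.6] 0.77
(450, 550, 3) (450, 240, 3)
```

View pics/crop6.png

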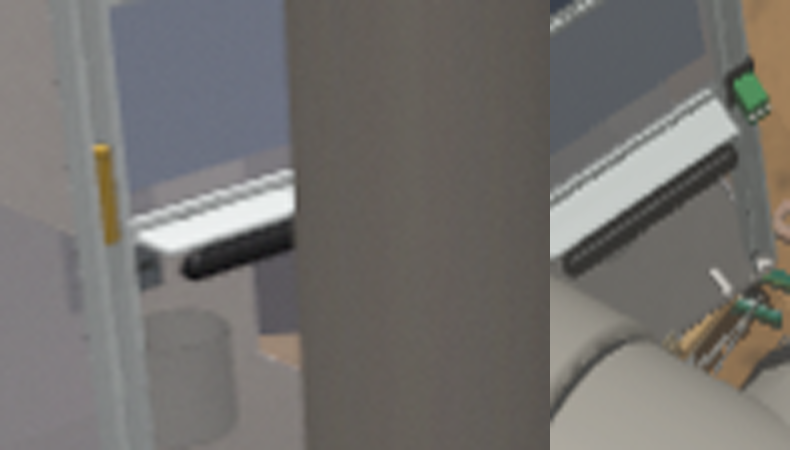

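The lip is up. In the top view the bar's right end is at (236,196) and the clip line at about (242,187.5), so the bar is still about 15–19 mm low. I'll swing the arm further aside to get a clear side view of the clip and bar.

{"api": "arm_command", "payload": {
  "deltas": [
    [0.013,0,-0.047,0],
    [0.013,0,-0.047,0],
    [0.013,0,-0.047,0],
    [0.013,0,-0.047,0],
    [0.013,0,-0.047,0]
  ]
}}

```text
time: 9.35
tool_pos: [249.5, -292.3, 298.4]
tcp_rot: [-1.57, 0.0, -0.908]
contact_force: [1.5, -0.3, -0.7]
grip_width: 92.0
```

```bash
python3 - <<'E'
from h import *
q=cam('top','top6.png');p=cam('side','side6.png')
find(p,'clip_mark')
a=cv2.resize(p['img'][170:250,185:265,::-1],None,fx=7,fy=7,interpolation=cv2.INTER_CUBIC)
b=cv2.resize(q['img'][170:250,222:252,::-1],None,fx=7,fy=7,interpolation=cv2.INTER_CUBIC)
cv2.imwrite('pics/crop7.png',np.hstack([a,b]))
E
```

```text
clip_mark [643.8 178.7 225.8] 0.64
```

View pics/crop7.png

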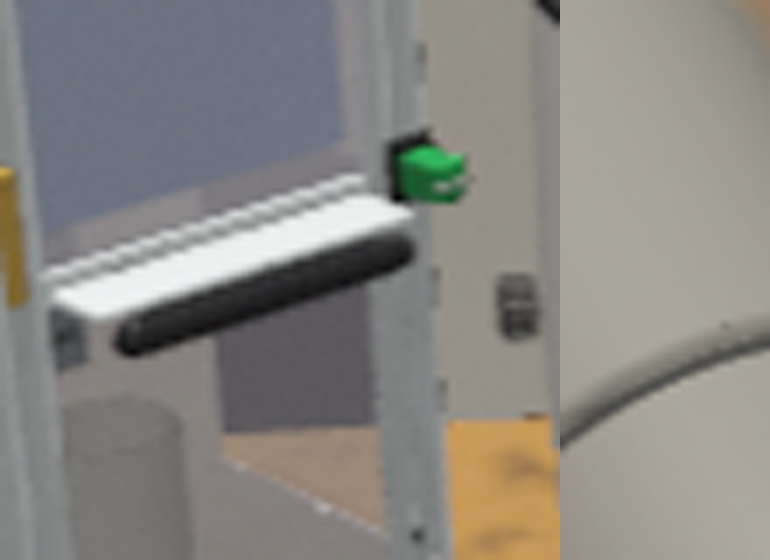

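The side view is clear. The bar's axis runs from (203,218) to (243,206) in full pixels and extrapolates to y≈203.5 under the clip line at (249.6,196.4). The bar is therefore about 7 px low, or ≈19–20 mm, which agrees with the top view. I'm going back to raise it that much.

{"api": "arm_command", "payload": {
  "deltas": [
    [-0.019,0.01,0.042,0],
    [-0.019,0.01,0.042,0],
    [-0.019,0.01,0.042,0],
    [-0.019,0.01,0.042,0],
    [-0.019,0.01,0.042,0]
  ]
}}

```text
time: 10.0
tool_pos: [358.4, -84.0, 248.3]
tcp_rot: [-1.57, 0.0, -0.907]
contact_force: [0.1, -0.1, 0.3]
grip_width: 92.2
```

{"api": "arm_command", "payload": {
  "deltas": [
    [-0.019,0.01,0.042,0],
    [-0.019,0.01,0.042,0],
    [-0.019,0.01,0.042,0],
    [-0.019,0.01,0.042,0],
    [-0.019,0.01,0.042,0]
  ]
}}

```text
time: 10.5
tool_pos: [464.8, 120.6, 198.1]
tcp_rot: [-1.571, 0.001, -0.906]
contact_force: [-0.0, -1.0, 0.8]
grip_width: 92.2
```

{"api": "arm_command", "payload": {
  "deltas": [
    [0,0,0,0],
    [0,0,0,0]
  ]
}}

```text
time: 10.7
tool_pos: [464.1, 118.8, 197.9]
tcp_rot: [-1.573, 0.001, -0.905]
contact_force: [0.3, -0.5, -0.7]
grip_width: 92.2
```

{"api": "arm_command", "payload": {
  "deltas": [
    [-0.008,0.004,0.035,0],
    [-0.008,0.004,0.035,0],
    [0,0,0.015,0],
    [0,0,0,0],
    [0,0,0,0]
  ]
}}

```text
time: 11.2
tool_pos: [521.7, 180.2, 190.8]
tcp_rot: [-1.572, 0.0, -0.91]
contact_force: [-0.5, -0.7, -0.4]
grip_width: 91.7
```

{"api": "arm_command", "payload": {
  "deltas": [
    [0,0,0.007,0],
    [0,0,0.004,0],
    [0,0,0.003,0],
    [0,0,0,0]
  ]
}}

```text
time: 11.6
tool_pos: [533.6, 188.8, 190.8]
tcp_rot: [-1.571, -0.0, -0.911]
contact_force: [-1.8, -1.5, 1.2]
grip_width: 91.7
```

{"api": "arm_command", "payload": {
  "deltas": [
    [0,0,0.003,0],
    [0,0,0.002,0],
    [0,0,0,0]
  ]
}}

```text
time: 11.9
tool_pos: [533.7, 189.0, 189.3]
tcp_rot: [-1.583, 0.001, -0.911]
contact_force: [-12.6, -13.3, 1.7]
grip_width: 91.7
```

{"api": "arm_command", "payload": {
  "deltas": [
    [0,-0.004,0,0],
    [0,-0.004,0,0],
    [0,-0.004,0,0],
    [0,-0.004,0,0],
    [0,0,0,0]
  ]
}}

```text
time: 12.4
tool_pos: [533.7, 189.0, 205.0]
tcp_rot: [-1.584, 0.002, -0.912]
contact_force: [-12.0, -12.8, 0.3]
grip_width: 91.4
```

{"api": "arm_command", "payload": {
  "deltas": [
    [0,-0.002,0,0],
    [0,-0.002,0,0],
    [0,0,0,0]
  ]
}}

```text
time: 12.7
tool_pos: [533.7, 189.0, 208.6]
tcp_rot: [-1.584, 0.002, -0.912]
contact_force: [-12.4, -12.6, -0.7]
grip_width: 91.8
```

{"api": "arm_command", "payload": {
  "deltas": [
    [0,0,-0.01,0],
    [0,0,-0.02,0],
    [0,0,-0.035,0]
  ]
}}

```text
time: 13.0
tool_pos: [486.8, 152.5, 210.7]
tcp_rot: [-1.569, -0.0, -0.91]
contact_force: [1.4, 0.0, 0.2]
grip_width: 91.7
```

{"api": "arm_command", "payload": {
  "deltas": [
    [0.019,-0.009,-0.042,0],
    [0.019,-0.009,-0.042,0],
    [0.019,-0.009,-0.042,0],
    [0.019,-0.009,-0.042,0],
    [0.019,-0.009,-0.042,0]
  ]
}}

```text
time: 13.5
tool_pos: [377.7, -52.7, 256.4]
tcp_rot: [-1.569, -0.002, -0.91]
contact_force: [0.3, -0.2, 0.2]
grip_width: 91.8
```

{"api": "arm_command", "payload": {
  "deltas": [
    [0.019,-0.009,-0.042,0],
    [0.019,-0.009,-0.042,0],
    [0.019,-0.009,-0.042,0],
    [0.019,-0.009,-0.042,0],
    [0.019,-0.009,-0.042,0]
  ]
}}

```text
time: 14.0
tool_pos: [269.9, -256.8, 301.6]
tcp_rot: [-1.57, -0.003, -0.911]
contact_force: [1.5, -0.1, 0.2]
grip_width: 92.0
```

```bash
python3 - <<'E'
from h import *
p=cam('side','side7.png'); print(px(p,[590,235,200]),px(p,[590,235,210]),bot.get_obs()['tool_pos'])
a=cv2.resize(p['img'][170:250,185:265,::-1],None,fx=7,fy=7,interpolation=cv2.INTER_CUBIC)
cv2.imwrite('pics/crop8.png',a)
E
```

```text
[223.41567474 211.49572398] [223.10929431 207.76933769] [ 267.51674019 -262.93026349  302.76116532]
```

View pics/crop8.png

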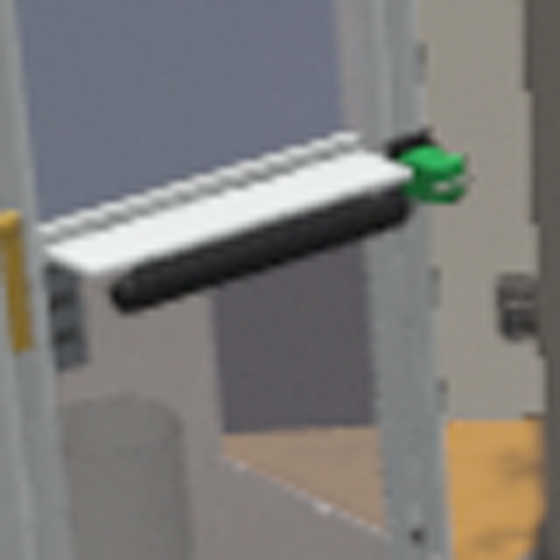

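The bar now extrapolates to about crop y 189–192 at the clip line, which is at y≈185. That is about 2 mm low, well inside ±8 mm, so the sash stays. Next is the button, with the jaws closed.

{"api": "arm_command", "payload": {
  "deltas": [
    [-0.021,0,0.044,0],
    [-0.021,0,0.044,0],
    [-0.021,0,0.044,0],
    [-0.021,0,0.044,0],
    [-0.021,0,0.044,0]
  ],
  "claw": 255
}}

```text
time: 14.55
tool_pos: [381.0, -35.3, 301.2]
tcp_rot: [-1.569, -0.002, -0.911]
contact_force: [1.0, -0.9, -0.1]
grip_width: 56.4
```

{"api": "arm_command", "payload": {
  "deltas": [
    [-0.021,0,0.044,0],
    [-0.033,0.02,0.031,0],
    [-0.033,0.02,0.031,0],
    [-0.033,0.02,0.031,0],
    [-0.033,0.02,0.031,0]
  ]
}}

```text
time: 15.05
tool_pos: [419.1, 188.8, 220.3]
tcp_rot: [-1.569, -0.001, -0.911]
contact_force: [0.9, 0.2, 0.7]
grip_width: 16.7
```

{"api": "arm_command", "payload": {
  "deltas": [
    [-0.033,0.02,0.031,0],
    [-0.033,0.02,0.031,0],
    [-0.033,0.02,0.031,0],
    [-0.033,0.02,0.031,0],
    [0,0,0,0]
  ]
}}

```text
time: 15.55
tool_pos: [434.6, 371.0, 137.2]
tcp_rot: [-1.573, 0.002, -0.907]
contact_force: [0.6, 0.6, -0.3]
grip_width: 0.4
```

{"api": "arm_command", "payload": {
  "deltas": [
    [0.006,0.025,-0.007,0],
    [0,0.03,0,0],
    [0,0.02,0,0],
    [0,0,0,0]
  ]
}}

```text
time: 15.95
tool_pos: [432.9, 356.6, 63.7]
tcp_rot: [-1.575, 0.001, -0.911]
contact_force: [0.7, -0.6, 1.3]
grip_width: 0.8
```

{"api": "arm_command", "payload": {
  "deltas": [
    [0,0.004,0,0],
    [0,0.003,0,0],
    [0,0.003,0,0],
    [0,0,0,0]
  ]
}}

```text
time: 16.35
tool_pos: [434.8, 357.9, 56.3]
tcp_rot: [-1.569, -0.0, -0.911]
contact_force: [-0.2, -0.2, 1.0]
grip_width: 0.8
```

```bash
python3 - <<'E'
from h import *
p=cam('side'); o=bot.get_obs(); print(o['tool_pos'],o['contact_force'],px(p,o['tool_pos']-[0,0,8]),px(p,[432.6,362,40]))
u,v=173,295
cv2.imwrite('pics/crop9.png',cv2.resize(p['img'][v-40:v+40,u-50:u+50,::-1],None,fx=6,fy=6,interpolation=cv2.INTER_CUBIC))
E
```

```text
[434.83283556 357.90973349  56.32293716] [0.09075485 0.15474992 0.3815272 ] [174.2909941  298.90899594] [172.81736779 302.59477052]
```

View pics/crop9.png

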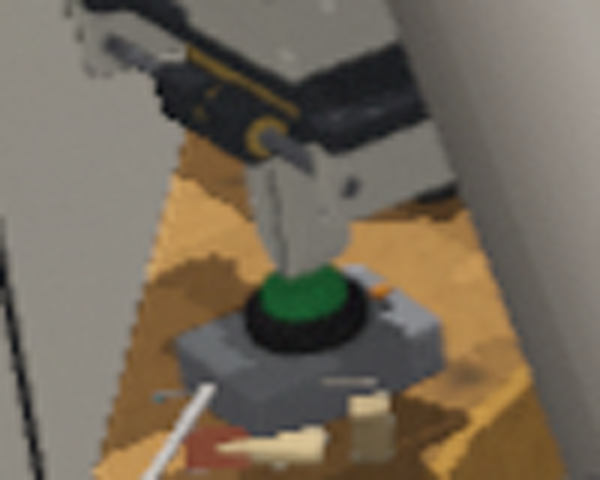

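The closed, tapered fingertips are centred just above the green button, at crop (300,275). I'll press in small steps.

{"api": "arm_command", "payload": {
  "deltas": [
    [0,0.003,0,0],
    [0,0.003,0,0],
    [0,0,0,0]
  ]
}}

```text
time: 16.7
tool_pos: [434.9, 358.0, 50.3]
tcp_rot: [-1.569, -0.0, -0.911]
contact_force: [-0.2, -1.0, 5.5]
grip_width: 0.6
```

{"api": "arm_command", "payload": {
  "deltas": [
    [0,0.003,0,0],
    [0,0,0,0]
  ]
}}

```text
time: 16.9
tool_pos: [435.1, 358.1, 49.8]
tcp_rot: [-1.568, -0.0, -0.91]
contact_force: [-5.5, -4.5, 25.1]
grip_width: 0.7
```

{"api": "arm_command", "payload": {
  "deltas": [
    [0,0.003,0,0],
    [0,0,0,0]
  ]
}}

```text
time: 17.1
tool_pos: [435.2, 358.1, 49.3]
tcp_rot: [-1.567, -0.001, -0.91]
contact_force: [-11.8, -8.5, 46.6]
grip_width: 0.4
```

Force was about 5.5 N at full travel, then rose sharply at the hard stop, so the button bottomed. I'll lift off, swing away and check.

{"api": "arm_command", "payload": {
  "deltas": [
    [0,-0.01,0,0],
    [0,-0.03,0,0],
    [0,-0.04,0,0],
    [0,-0.04,0,0],
    [0,-0.04,0,0]
  ]
}}

```text
time: 17.6
tool_pos: [434.0, 357.5, 204.8]
tcp_rot: [-1.572, 0.0, -0.911]
contact_force: [1.3, 0.4, -0.4]
grip_width: 0.4
```

{"api": "arm_command", "payload": {
  "deltas": [
    [0.033,-0.01,-0.031,0],
    [0.033,-0.01,-0.031,0],
    [0.033,-0.01,-0.031,0],
    [0.033,-0.01,-0.031,0],
    [0.033,-0.01,-0.031,0]
  ]
}}

```text
time: 18.1
tool_pos: [412.5, 130.7, 253.8]
tcp_rot: [-1.571, 0.0, -0.91]
contact_force: [-0.2, -1.0, -0.1]
grip_width: 0.3
```

{"api": "arm_command", "payload": {
  "deltas": [
    [0.033,0,-0.031,0],
    [0.033,0,-0.031,0],
    [0.033,0,-0.031,0],
    [0.021,0,-0.044,0],
    [0.021,0,-0.044,0]
  ]
}}

```text
time: 18.6
tool_pos: [355.7, -91.5, 253.4]
tcp_rot: [-1.571, 0.0, -0.91]
contact_force: [1.3, -0.7, 0.5]
grip_width: 0.5
```

{"api": "arm_command", "payload": {
  "deltas": [
    [0.021,0,-0.044,0],
    [0.021,0,-0.044,0],
    [0.021,0,-0.044,0],
    [0.021,0,-0.044,0],
    [0,0,0,0]
  ]
}}

```text
time: 19.1
tool_pos: [266.6, -268.8, 253.4]
tcp_rot: [-1.572, -0.001, -0.919]
contact_force: [-0.4, 0.4, 0.3]
grip_width: 0.3
```

```bash
python3 - <<'E'
from h import *
p=cam('side','side9.png'); o=bot.get_obs(); print(o['tool_pos'],o['contact_force'],o['dq'].round(3))
a=cv2.imread('pics/side7.png')[:,:,::-1].astype(int); s=cv2.imread('pics/side1.png')[:,:,::-1].astype(int)
d=lambda A,x0,x1,y0,y1:np.abs(A[y0:y1,x0:x1]-p['img'][y0:y1,x0:x1]).mean().round(2)
print('bar/clip diff vs side7',d(a,190,252,180,220),'button diff vs start',d(s,155,195,290,315))
cv2.imwrite('pics/crop10.png',np.hstack([cv2.resize(p['img'][170:250,185:265,::-1],None,fx=5,fy=5,interpolation=cv2.INTER_CUBIC),cv2.resize(p['img'][260:340,135:215,::-1],None,fx=5,fy=5)]))
E
```

```text
[ 267.68389279 -266.28911118  253.26237746] [ 1.10683471 -0.05512639  0.21168046] [ 0.087 -0.018  0.026  0.018  0.014  0.033]
bar/clip diff vs side7 0.91 button diff vs start 6.05
```

View pics/crop10.png

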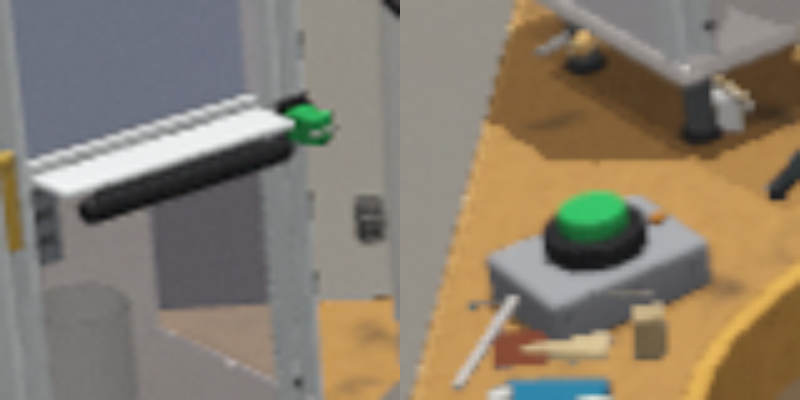

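The bar is unchanged and level with the clip (bar end at crop (280,150), clip line at (322,132)). The button is up again at (593,215). I'll let the arm settle and hand in.

{"api": "arm_command", "payload": {
  "deltas": [
    [0,0,0,0],
    [0,0,0,0],
    [0,0,0,0]
  ]
}}

```text
time: 19.45
tool_pos: [269.9, -263.1, 253.7]
tcp_rot: [-1.571, 0.0, -0.908]
contact_force: [0.8, -0.1, 0.9]
grip_width: 0.5
```

```bash
python3 -c "
from plant import job; print(job.close_job())"
```

```text
the job is handed in; nothing more can be done
None
```

I raised the window to the clip, pressed the button fully down, let it come up, and handed the job in at about 19.5 s. No verdict is reported.

- **Sash:** The tool could only point straight down, so the fingers could not get beneath the lip as the task words it. I pressed the back of one open finger against the front of the bar with about 12–18 N and lifted by friction, in two pushes, without touching or pinching the plate. The last side pictures put the bar about 2 mm below the clip's white line, give or take about 3 mm, against the allowed ±8 mm. It had not moved after the button press.
- **Button:** I pressed it with the closed fingertips. The force was about 5.5 N near full travel, then climbed to about 47 N at the hard stop, which was a firmer push than needed. The last picture shows it up again.
- **End state:** The arm was clear of everything, with contact forces near zero. I did not check the positions of the loose items again at the end; the arm stayed well above them, and the only contact forces felt were at the bar and the button.
- **Disagreement:** My first fit of the box pose was off by several pixels at some corners (roughly 1 cm). I therefore set the height by comparing bar and clip directly in the pictures.

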